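# Vent the vacuum canister and snap its valve cap on

## Task

Take the stylus from its wooden holder, press the recessed vent button on the canister's lid fully in with its tip and keep it in for about a second, then stand the stylus back in its holder, fully home. Then fit the white snap cap over the valve stud on the same lid and press it down until it clicks and sits on its seat, and keep pressing: finish while still pushing the cap firmly down. Do not disturb the other things on the shelf.

Things in the scene. Friction and masses are not known exactly. Their poses are not given: they have to be found in the camera images.
- canister: Fixed steel storage canister with a flat grey plastic lid, 116 (its x) by 166 (its y) by 97 mm tall to the lid's top. Origin under its centre, z up. On the lid, 42 mm from the centre towards its +y, stand the round seat and the valve stud; 42 mm towards its -y stands the collar of the vent button.
- seat_top (a point): Centre of the top of the round grey seat (40 mm across, 8 mm high, top 105 mm above the shelf) where the cap comes to rest. From it rises the upright aluminium valve stud: 20 mm across, 24 mm high, its top 5 mm tapered to 12 mm, with four spring-loaded balls round it, 8.7 mm above the seat, bulging to 27 mm across. z up.
- vent_top (a point): Centre of the top of the black vent button, 14 mm across, recessed 6 mm below the rim of its collar (collar: outside 30 mm, bore 16 mm, rim 111 mm above the shelf). It moves down with the button.
- vent (a joint): How far the vent button is pressed, m: 0 out, 0.005 fully in. Spring: starts to move at 2 N, fully in at 5 N; springs back out when let go.
- stylus_grip (a point): Middle of the stylus's handle (dark wood, round, 16 mm across, 60 mm long). z points up from the steel tip to the handle's end. Below the handle comes a steel collar 25 mm across and 4 mm thick, then a steel shank 7 mm across and 45 mm long. The tip is 79 mm below this point. 40 g. It starts standing in the holder, its collar resting on the holder's top.
- stylus_tip (a point): The stylus's steel tip (lower end of the shank).
- holder_hole0 (a point): Centre of the mouth of the round hole (14 mm across, 47 mm deep) in the top of the fixed square wooden stylus holder, 56 by 56 by 50 mm tall. With the stylus home this point is 34 mm below the stylus's handle middle.
- cap_mid (a point): Centre of the loose snap cap: white plastic, round, 40 mm across, 40 mm tall, about 35 g, fluted side, flat top, open underneath; it starts standing mouth down on the shelf. z up. The mouth is 20 mm below this point; its lip has a 23 mm bore and is 4 mm thick; the cavity above is 30 mm wide and ends 26 mm above the mouth.
- cap_mouth (a point): Centre of the cap's open underside. Lowered onto the stud, the lip meets the spring balls when this point is about 13 mm above seat_top; some 8 to 13 N of push takes it over them, then the resistance drops (the click, about 5 mm above) and the mouth lands on the hard seat, this point at seat_top.
- jar: Bystander, loose: empty glass mason jar with a metal twist cap, 78 mm across, 122 mm tall. Origin at the centre of its underside, z up.
- measure: Bystander, loose: aluminium measuring cup, 68 mm across, 45 mm tall, flat handle reaching 101 mm from its axis along its -x. Origin at the centre of its underside, z up.
- creamer: Bystander, loose: white ceramic creamer jug, about 72 mm across, 75 mm tall, handle on its +x side reaching 59 mm from its axis. Origin at the centre of its underside, z up.
- mortar: Bystander, loose: small open wooden mortar, 84 mm across, 65 mm tall. Origin at the centre of its underside, z up.
- tin: Bystander, loose: round steel tin, 63 mm across, 82 mm tall. Origin at the centre of its underside, z up.
- ramekin: Bystander, loose: white ceramic ramekin, 68 mm across, 36 mm tall. Origin at the centre of its underside, z up.
Not all that is in view belongs to the job. There is more than one size of the part that bears cap_mid; the job needs the smallest.

How it is judged:
By the outcome, as a careful person would: the job done as asked, in the order asked, and still so for the second after the job is handed in, while the arm keeps its last pose, push and grip.
It also fails if it takes over 67 s, if anything falls off the work surface, if the arm or the gripper's body presses on something with over 40 N, if the wrist force passes 120 N, or if a joint passes its speed limit or range.

## Robot

A 6-joint arm with a two-finger parallel gripper is mounted at the origin on the work surface. World frame = base frame: x ahead of the robot, y to its left, z up, the work surface at z = 0. Lengths are in m, angles in rad, forces in N, time in s.
With the tool pointing down it reaches from about 0.375 to 0.75 m from the base axis. Payload 9 kg.
Tool frame: the origin (TCP) lies between the finger pads; the fingertips stand 22 mm ahead of it and the grasp point (between the pads) lies 3 mm ahead of it; z points along the fingers, y is the line along which they close (so a half turn about z gives the same grasp; the last joint's range is limited). The gripper opens to 85 mm and grips with 20 to 120 N. Pads are 22 mm wide; open, the fingers measure 114 mm over their backs; the gripper's body (76 mm by 85 mm) begins 54 mm behind the grasp point. The pads swing forward as they close: fully open they stand 13 mm farther back than shut.
Start: joints at [-1.548, 0.104, 0.097, 1.564, 0, 1.353], TCP at [0.143, -0.583, 0.253] pointing down, gripper open.
Joint ranges: [-2.99, 2.99], [-0.84, 1.86], [-1.1, 1.16], [-1.84, 2.11], [-1.51, 1.56], [-3.14, 3.14]. Speed limits (rad/s): [2.22, 2.22, 2.57, 3.14, 3.14, 3.14].

## Interface

Orientations are given as [roll, pitch, yaw] about the fixed x, y, z axes, in that order (R = Rz(yaw) Ry(pitch) Rx(roll)).
In Python, from bench import * gives the robot as it stands.
- The arm moves only by the tool jog_arm, never from a script. Its arguments are lists of equal length, an entry for each row: "angular": the turn, a rotation vector about the tool's x, y, z in rad, a list of three; "translation": the shift along the tool's x, y, z in mm, a list of three; "claw": the closure, from 0 (fully open) to 1 (shut). In form: {"angular": [[ax, ay, az], ...], "translation": [[tx, ty, tz], ...], "claw": [claw, ...]}. A call has 1 to 10 rows; each row shifts and turns the commanded pose from where the row before left it, along the tool's axes as they then stand; what a row does not reach is not made up. A row lasts 1/8 s, in which the tool goes at most 62.5 mm and 10.7 degrees, less where a joint would pass 70% of its speed; a pose out of reach is approached as far as the arm can. A call is refused whole if a number of a shift passes 62.5 or a number of a turn 0.188, either way. A call with a gripper value outside its range is refused whole. The fingers move at their own pace and stop on an object; the grip force is fixed at half the most. Time passes only in rows, so rows that do not move let the fingers close. It gives the time, the measured TCP pose, the force, the opening and the grip force at its end, in the units of the state.
- get_obs(): the state, without advancing time (a new reading comes with each control period).
- camera(name): name is "scene" or "top" or "wrist"; returns the picture (480x640x3 uint8, red, green, blue); there is no depth.
- camera_params(name): a dict with "camera_matrix" (3x3 intrinsics, pixels), "dist_coeffs" ([k1, k2, p1, p2, k3] as OpenCV has them; the pictures are not rectified), "rvec" (rotation vector, rad) and "tvec" (3), from world to camera coordinates, as OpenCV has them. Camera axes: x right, y down, z forward; pixel columns grow to the right and rows downward; lengths in m; the calibration is good to about 2 mm. A picture is of the moment at which its call begins: read the wrist's pose just before it. camera_params takes no time and is no camera call; for the wrist camera it gives the pose at the moment of the call.
- job_done(): hands the job in; it is judged then, once.
The state is a dict: "time": time; "joints": joint angles; "joint_vel": joint speeds; "effort": joint torques, N m; "position": TCP position; "ee_rot": TCP orientation; "wrist_force": force on the tool from outside, world axes, zero at the start; "ft_torque": the same for the moment, N m; "gripper_width": finger opening in m; "grasp_force": force on a finger pad.
Only numpy, scipy, OpenCV 4.12 (cv2) and the standard library are available. Lean on these libraries where they do the work, as an engineer would, in place of code of your own. Each camera call takes 0.05 s, during which the arm holds its last target. There are 200 camera calls.

## Working session

There is one attempt and no reset: what is moved stays moved. The work goes in short steps, Python scripts to look and compute and a tool call to move; the robot and the scene stay as the last step left them, time stands still between calls to the robot, and variables do not carry over. Pictures are saved under pics/ and viewed, at most 10 in all, crops included, and the job is handed in when it is done.

Besides the shell and the picture viewer there is one more tool, called after "Emit:" as name(argument=value, ...), one argument or row to a line, values as JSON. jog_arm: Moves the arm, as the interface text tells. Its arguments: {"type":"object","properties":{"angular":{"type":"array","items":{"type":"array","items":{"type":"number"}}},"translation":{"type":"array","items":{"type":"array","items":{"type":"number"}}},"claw":{"type":"array","items":{"type":"number"}}},"required":["angular","translation","claw"]}

```bash
mkdir -p pics; ls; python3 - <<'E'
from bench import *
import cv2,numpy as np
np.set_printoptions(precision=4,suppress=True)
for n in("scene","top"):
    im=camera(n); cv2.imwrite(f"pics/{n}0.png",im[:,:,::-1]); p=camera_params(n)
    R=cv2.Rodrigues(np.array(p["rvec"],float))[0]; print(n,np.array(p["camera_matrix"]),p["dist_coeffs"],-R.T@np.array(p["tvec"]).ravel(),R[2])
o=get_obs();print(o)
E
```

```text
pics
scene [[462.7399   0.     327.0213]
 [  0.     462.7399 231.498 ]
 [  0.       0.       1.    ]] [0.0156 0.     0.     0.     0.    ] [ 1.0745 -0.0745  0.8027] [-0.5666  0.1125 -0.8162]
top [[572.9368   0.     324.564 ]
 [  0.     572.9368 236.0026]
 [  0.       0.       1.    ]] [-0.1035  0.      0.      0.      0.    ] [0.3117 0.0381 1.2724] [ 0.2163 -0.0051 -0.9763]
{'time': 0.1, 'joints': array([-1.5477,  0.1047,  0.0966,  1.5639, -0.    ,  1.3531]), 'joint_vel': array([ 0.0016, -0.0021,  0.0033, -0.0005,  0.0002,  0.0029]), 'effort': array([  0.0067, -55.8213,  50.4716,   0.0134,  -0.0003,   0.    ]), 'position': array([ 0.1431, -0.5824,  0.2526]), 'ee_rot': array([-3.1404, -0.0002,  0.2408]), 'wrist_force': array([-0.5623, -0.7436, -0.6281]), 'ft_torque': array([ 0.0156, -0.0075, -0.0204]), 'grasp_force': 0.0, 'gripper_width': 0.08534181296313387}
```

View pics/top0.png

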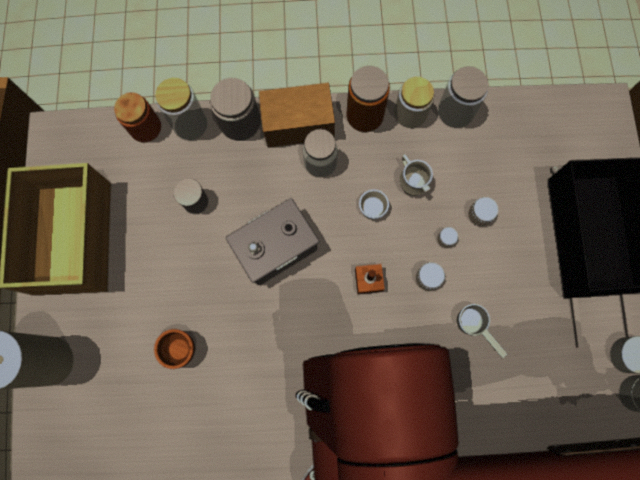

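View pics/scene0.png

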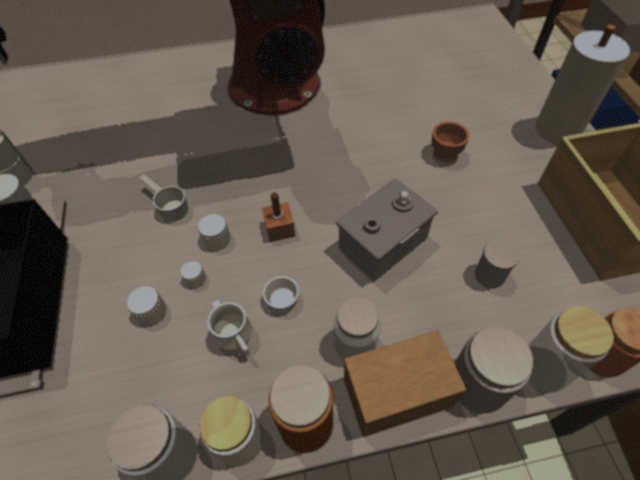

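Top view: the three white caps are at px (485,210), (448,237) and (431,276). The small one at (448,237) fits "the smallest". The stylus and holder are at (370,277), the stud at (255,248) and the vent at (289,228). I'll confirm these in an enlarged crop and measure.

```bash
cat > h.py <<'E'
from bench import *
import cv2,numpy as np
from scipy.spatial.transform import Rotation as Ro
np.set_printoptions(precision=4,suppress=True)
def rays(p,px):
    R=cv2.Rodrigues(np.array(p["rvec"],float))[0]; t=np.array(p["tvec"],float).ravel()
    u=cv2.undistortPoints(np.array(px,float).reshape(-1,1,2),np.array(p["camera_matrix"]),np.array(p["dist_coeffs"])).reshape(-1,2)
    return -R.T@t, np.c_[u,np.ones(len(u))]@R
def onz(p,px,z):
    c,d=rays(p,px); return c+d*((z-c[2])/d[:,2])[:,None]
def proj(p,X):
    return cv2.projectPoints(np.array(X,float).reshape(-1,1,3),np.array(p["rvec"],float),np.array(p["tvec"],float),np.array(p["camera_matrix"]),np.array(p["dist_coeffs"]))[0].reshape(-1,2)
def blobs(mask,amin=60):
    n,l,s,c=cv2.connectedComponentsWithStats(mask.astype(np.uint8))
    return [(c[i],s[i]) for i in range(1,n) if s[i][4]>amin]
E
python3 - <<'E'
from h import *
a=cv2.imread("pics/top0.png");b=cv2.imread("pics/scene0.png")
c1=cv2.resize(a[190:300,220:320],None,fx=4,fy=4,interpolation=3);c2=cv2.resize(a[190:300,345:445],None,fx=4,fy=4,interpolation=3)
cv2.imwrite("pics/c0.png",np.hstack([c1,c2]))
c3=cv2.resize(b[180:330,120:300],None,fx=4,fy=4,interpolation=3);cv2.imwrite("pics/c1.png",c3[:600,:720])
for n,im,roi in(("top",a,(400,190,510,300)),("scene",b,(120,200,240,330))):
    p=camera_params(n);g=cv2.cvtColor(im,cv2.COLOR_BGR2HSV);x0,y0,x1,y1=roi
    m=(g[y0:y1,x0:x1,2]>150)&(g[y0:y1,x0:x1,1]<50)
    for c,s in blobs(m):
        q=c+[x0,y0]; print(n,q,s,onz(p,[q],.04))
p=camera_params("top")
print("stylus",onz(p,[(371,277)],.114),onz(p,[(370,279)],.05),"stud",onz(p,[(255,247)],.129),"vent",onz(p,[(289,228)],.111))
p=camera_params("scene")
print("stylus",onz(p,[(276,197)],.114),"stud",onz(p,[(404,197)],.129),"vent",onz(p,[(372,225)],.111))
E
```

```text
top [486.0069 208.1524] [ 75   7  24  23 433] [[ 0.6293 -0.3331  0.04  ]]
top [448.8356 235.2267] [ 41  37  17  17 225] [[ 0.5719 -0.2428  0.04  ]]
top [431.6765 274.2431] [ 20  72  24  25 473] [[ 0.4872 -0.1967  0.04  ]]
scene [171.4426 204.9836] [44  2 15  7 61] [[ 0.4043 -0.2752  0.04  ]]
scene [211.0918 224.3375] [ 79  14  25  21 403] [[ 0.4743 -0.197   0.04  ]]
scene [190.3128 269.4486] [ 61  62  19  16 243] [[ 0.5734 -0.2437  0.04  ]]
scene [141.897  299.1606] [  8  87  29  26 573] [[ 0.6176 -0.3335  0.04  ]]
stylus [[ 0.4778 -0.058   0.114 ]] [[ 0.4828 -0.0609  0.05  ]] stud [[0.5497 0.1751 0.129 ]] vent [[0.5901 0.1052 0.111 ]]
stylus [[ 0.4948 -0.058   0.114 ]] stud [[0.5617 0.1761 0.129 ]] vent [[0.5986 0.1049 0.111 ]]
```

View pics/c0.png

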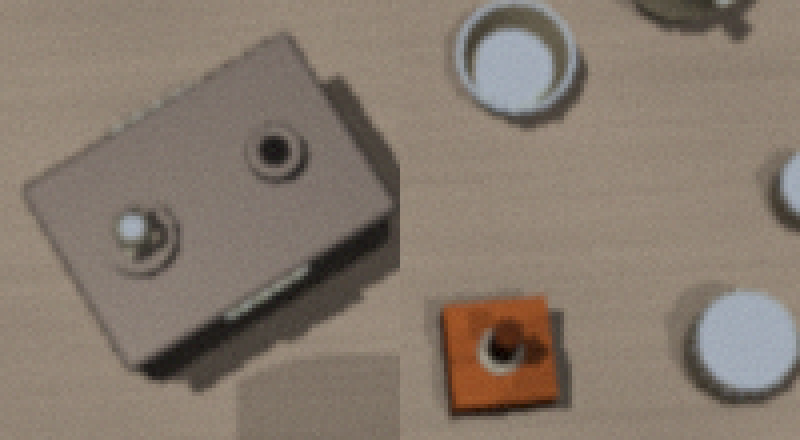

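View pics/c1.png

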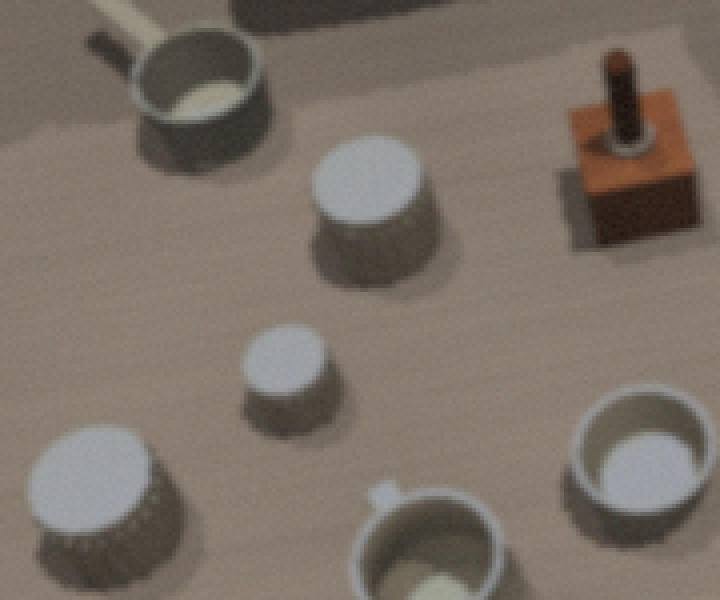

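Crops: the smallest cap's top is at top px (448.8,235.2) and scene px (190,269). It is clearly smaller than the other two, so it is the target. Stylus: handle end at top px (371.8,273), collar at (370,277.5). The vent bore is at (288.5,227.7) and the stud top at (253,247).

```bash
python3 - <<'E'
from h import *
p=camera_params("top");s=camera_params("scene")
h=lambda n,a,b,z:print(n,onz(p,[a],z),onz(s,[b],z))
h("hand end",(371.6,273),(274.3,194),.114)
h("collar",(369.8,277.2),(277.3,214.3),.054)
h("stud",(252.8,246.8),(403.5,194.5),.129)
h("vent",(288.3,227.5),(372,225),.109)
# canister lid corners in top crop
q=onz(p,np.array([[285,33],[393,207],[133,368],[25,188]])/4+[220,190]-.4,.097);print(q,q.mean(0));d=q[3]-q[0];print(np.linalg.norm(d),np.degrees(np.arctan2(d[1],d[0])))
q=onz(p,np.array([[442,305],[547,297],[556,402],[450,410]])/4+[245,190]-.4,.05);print(q,q.mean(0))
w=camera_params("wrist");o=get_obs();R=Ro.from_euler("xyz",o["ee_rot"]).as_matrix()
Rw=cv2.Rodrigues(np.array(w["rvec"]))[0];c=-Rw.T@np.array(w["tvec"]).ravel()
print("wristcam in tool",R.T@(c-o["position"]),"axes",R.T@Rw.T,w["camera_matrix"])
E
```

```text
hand end [[ 0.486  -0.0598  0.114 ]] [[ 0.4866 -0.0601  0.114 ]]
collar [[ 0.4861 -0.0604  0.054 ]] [[ 0.4901 -0.0609  0.054 ]]
stud [[0.5504 0.1796 0.129 ]] [[0.5557 0.1771 0.129 ]]
vent [[0.5917 0.1068 0.109 ]] [[0.5972 0.1055 0.109 ]]
[[0.6594 0.0996 0.097 ]
 [0.5615 0.0467 0.097 ]
 [0.4835 0.1854 0.097 ]
 [0.582  0.2401 0.097 ]] [0.5716 0.1429 0.097 ]
0.16037077442756678 118.83203206406185
[[ 0.5131 -0.0307  0.05  ]
 [ 0.5144 -0.0877  0.05  ]
 [ 0.4572 -0.0884  0.05  ]
 [ 0.456  -0.0314  0.05  ]] [ 0.4852 -0.0595  0.05  ]
wristcam in tool [ 0.074  -0.0001 -0.1188] axes [[ 0.0009 -0.9574 -0.2888]
 [ 1.      0.0006  0.0011]
 [-0.0009 -0.2888  0.9574]] [[408.8208   0.     314.1698]
 [  0.     408.8208 240.8752]
 [  0.       0.       1.    ]]
```

Emit:
jog_arm(
  angular=[
    [0,0,0],
    [0,0,0],
    [0,0,0],
    [0,0,0],
    [0,0,0],
    [0,0,0],
    [0,0,0],
    [0,0,0],
    [0,0,0],
    [0,0,0],
  ],
  translation=[
    [42,-39,0],
    [42,-39,0],
    [42,-39,0],
    [42,-39,0],
    [42,-39,0],
    [42,-39,0],
    [42,-39,0],
    [42,-39,0],
    [42,-39,0],
    [42,-39,0],
  ],
  claw=[0.3,0.3,0.3,0.3,0.3,0.3,0.3,0.3,0.3,0.3],
)

```text
time: 1.35
position: [0.4587, -0.102, 0.2531]
ee_rot: [3.141, -0.0, 0.241]
wrist_force: [1.5, -1.3, 1.0]
gripper_width: 0.0597
grasp_force: 0.0
```

Emit:
jog_arm(
  angular=[
    [0,0,0],
    [0,0,-0.166],
    [0,0,-0.166],
    [0,0,-0.166],
    [0,0,-0.166],
    [0,0,-0.166],
    [0,0,-0.166],
    [0,0,-0.166],
    [0,0,-0.166],
    [0,0,0],
  ],
  translation=[
    [38,-36,0],
    [0,0,10],
    [0,0,10],
    [0,0,10],
    [0,0,5],
    [0,0,0],
    [0,0,0],
    [0,0,0],
    [0,0,0],
    [0,0,0],
  ],
  claw=[0.3,0.3,0.3,0.3,0.3,0.3,0.3,0.3,0.3,0.3],
)

```text
time: 2.6
position: [0.4861, -0.0597, 0.218]
ee_rot: [-3.141, -0.0, 1.568]
wrist_force: [-0.5, 1.0, 0.2]
gripper_width: 0.0599
grasp_force: 0.0
```

```bash
python3 - <<'E'
from h import *
p=camera_params("wrist");im=camera("wrist")
cv2.imwrite("pics/w1.png",im[:,:,::-1])
print(proj(p,[[.486,-.06,.114],[.486,-.06,.054],[.572,-.243,.04],[.593,.107,.105],[.551,.1785,.129]]))
E
```

```text
[[ 313.1084  251.9894]
 [ 313.3515  225.5042]
 [ 411.31    421.9066]
 [ 530.1337  -77.5135]
 [ 474.7194 -306.5798]]
```

View pics/w1.png

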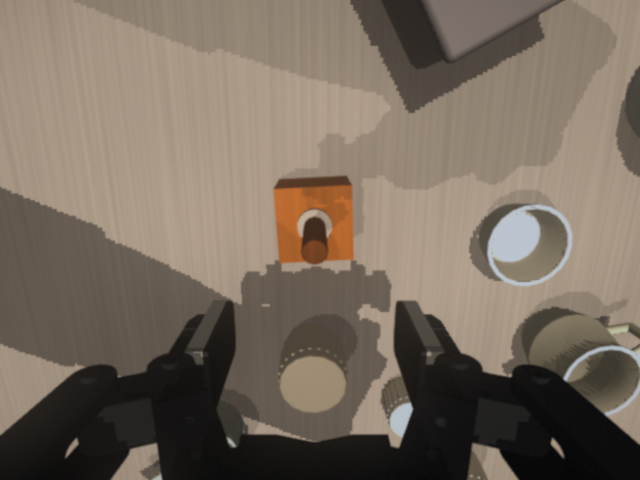

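The wrist view shows the handle end at px (314,251) and the collar at (314,223). The predictions were (313,252) and (313,225), so the pose is confirmed to within 1 mm. I'll descend and grip.

Emit:
jog_arm(
  angular=[
    [0,0,0],
    [0,0,0],
    [0,0,0],
    [0,0,0],
    [0,0,0],
    [0,0,0],
    [0,0,0],
    [0,0,0],
    [0,0,0],
    [0,0,0],
  ],
  translation=[
    [0,0.5,30],
    [0,0,30],
    [0,0,30],
    [0,0,26],
    [0,0,15],
    [0,0,0],
    [0,0,0],
    [0,0,0],
    [0,0,0],
    [0,0,0],
  ],
  claw=[0.3,0.3,0.3,0.3,0.3,0.3,1,1,1,1],
)

```text
time: 3.9
position: [0.4874, -0.06, 0.0883]
ee_rot: [3.14, 0.001, 1.569]
wrist_force: [-0.6, 0.2, 5.5]
gripper_width: 0.0145
grasp_force: 58.3
```

Emit:
jog_arm(
  angular=[
    [0,0,0],
    [0,0,0],
  ],
  translation=[
    [0,0,0],
    [0,0,0],
  ],
  claw=[1,1],
)

```text
time: 4.15
position: [0.4874, -0.06, 0.0883]
ee_rot: [3.14, 0.001, 1.569]
wrist_force: [-1.9, 1.4, 5.8]
gripper_width: 0.0148
grasp_force: 58.3
```

Emit:
jog_arm(
  angular=[
    [0,0,0],
    [0,0,0],
    [0,0,0],
    [0,0,0],
    [0,0,0],
    [0,0,0],
    [0,0,0],
    [0,0,0],
    [0,0,0],
    [0,0,0],
  ],
  translation=[
    [0,0,-12],
    [0,0,-25],
    [0,0,-35],
    [0,0,-35],
    [0,0,-35],
    [41.5,26.5,0],
    [41.5,26.5,0],
    [41.5,26.5,0],
    [41.5,26.5,0],
    [0,0,0],
  ],
  claw=[1,1,1,1,1,1,1,1,1,1],
)

```text
time: 5.4
position: [0.5937, 0.1086, 0.2288]
ee_rot: [-3.141, -0.0, 1.572]
wrist_force: [-1.0, 0.2, -1.5]
gripper_width: 0.0146
grasp_force: 58.7
```

```bash
python3 - <<'E'
from h import *
o=get_obs();print(o["position"],o["ee_rot"],o["gripper_width"],o["wrist_force"])
p=camera_params("wrist");im=camera("wrist")
cv2.imwrite("pics/w2.png",im[:,:,::-1])
P=o["position"]
print(proj(p,[P-[0,0,.0833],[.593,.1065,.111],[.593,.1065,.105],[.551,.1785,.129]]))
E
```

```text
[0.5937 0.1086 0.2288] [-3.1406 -0.0004  1.572 ] 0.014634515670718641 [-0.976   0.1753 -1.4899]
[[313.3264 263.9501]
 [312.3505 247.6589]
 [312.4008 244.7152]
 [230.9751 125.2921]]
```

View pics/w2.png

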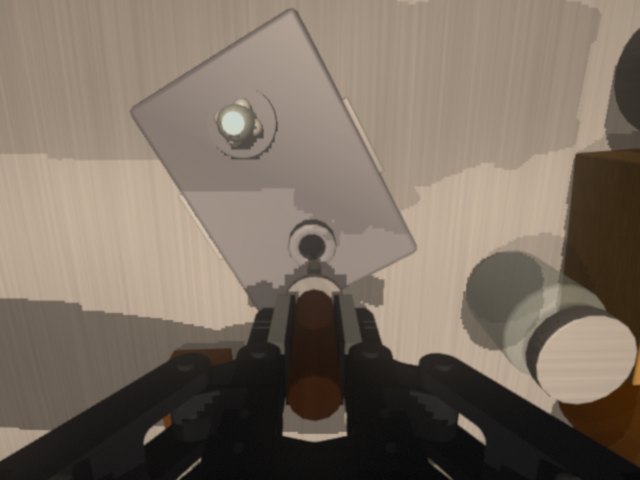

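```bash
python3 - <<'E'
from h import *
a=cv2.imread("pics/w2.png");p=camera_params("wrist")
c1=cv2.resize(a[205:285,272:352],None,fx=5,fy=5,interpolation=3);c2=cv2.resize(a[80:160,205:285],None,fx=5,fy=5,interpolation=3)
cv2.imwrite("pics/c2.png",np.hstack([c1,c2]))
g=cv2.cvtColor(a,cv2.COLOR_BGR2GRAY)
for c,s in blobs(g[225:264,290:335]<60,40): q=c+[290,225];print("dark",q,s,onz(p,[q],.105))
for c,s in blobs(g[100:145,210:255]>190,40): q=c+[210,100];print("stud",q,s,onz(p,[q],.129))
E
```

```text
dark [311.4611 246.0134] [ 10  11  24  23 373] [[0.5919 0.1041 0.105 ]]
stud [232.7106 122.4367] [ 12  11  22  23 387] [[0.5515 0.1785 0.129 ]]
```

View pics/c2.png

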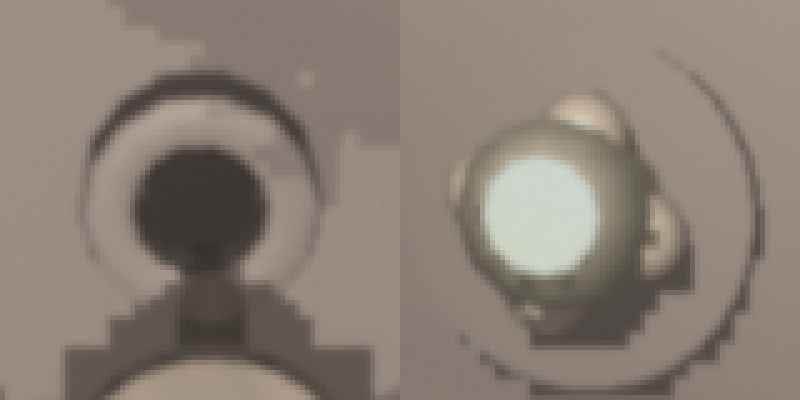

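The crop shows the vent bore centre at px (312,246.5), giving vent ≈ (0.5927, 0.107). The stud top at (232.7,122.4) gives stud ≈ (0.552, 0.180). They are 84 mm apart, as expected. The stylus is in line with the bore.

Emit:
jog_arm(
  angular=[
    [0,0,0],
    [0,0,0],
    [0,0,0],
  ],
  translation=[
    [0,0,15],
    [0,0,10],
    [0,0,0],
  ],
  claw=[1,1,1],
)

```text
time: 5.82
position: [0.5922, 0.1053, 0.2029]
ee_rot: [-3.14, 0.0, 1.568]
wrist_force: [0.2, 0.3, -0.5]
gripper_width: 0.0146
grasp_force: 58.7
```

Emit:
jog_arm(
  angular=[
    [0,0,0],
    [0,0,0],
    [0,0,0],
    [0,0,0],
    [0,0,0],
  ],
  translation=[
    [1.5,0,0],
    [0,0,7],
    [0,0,6],
    [0,0,4],
    [0,0,0],
  ],
  claw=[1,1,1,1,1],
)

```text
time: 6.45
position: [0.593, 0.1075, 0.1871]
ee_rot: [-3.141, 0.0, 1.569]
wrist_force: [-1.4, -0.4, 1.7]
gripper_width: 0.0147
grasp_force: 58.5
```

Emit:
jog_arm(
  angular=[
    [0,0,0],
    [0,0,0],
    [0,0,0],
    [0,0,0],
  ],
  translation=[
    [0,0,3],
    [0,0,2],
    [0,0,2],
    [0,0,0],
  ],
  claw=[1,1,1,1],
)

```text
time: 6.95
position: [0.5937, 0.1075, 0.1825]
ee_rot: [3.139, 0.0, 1.569]
wrist_force: [-5.2, -0.2, 15.4]
gripper_width: 0.0145
grasp_force: 60.4
```

Emit:
jog_arm(
  angular=[
    [0,0,0],
    [0,0,0],
    [0,0,0],
    [0,0,0],
    [0,0,0],
    [0,0,0],
    [0,0,0],
    [0,0,0],
    [0,0,0],
  ],
  translation=[
    [0,0,0],
    [0,0,0],
    [0,0,0],
    [0,0,0],
    [0,0,0],
    [0,0,0],
    [0,0,0],
    [0,0,0],
    [0,0,0],
  ],
  claw=[1,1,1,1,1,1,1,1,1],
)

```text
time: 8.07
position: [0.5936, 0.1075, 0.1825]
ee_rot: [3.139, 0.0, 1.569]
wrist_force: [-5.2, 0.2, 14.9]
gripper_width: 0.0144
grasp_force: 60.4
```

Emit:
jog_arm(
  angular=[
    [0,0,0],
    [0,0,0],
    [0,0,0],
    [0,0,0],
  ],
  translation=[
    [0,0,-8],
    [0,0,-20],
    [0,0,-20],
    [0,0,0],
  ],
  claw=[1,1,1,1],
)

```text
time: 8.57
position: [0.5943, 0.1074, 0.2308]
ee_rot: [3.138, 0.0, 1.569]
wrist_force: [-0.6, -0.1, -0.4]
gripper_width: 0.0141
grasp_force: 58.4
```

```bash
python3 - <<'E'
from h import *
a=camera("scene");cv2.imwrite("pics/s2.png",a[:,:,::-1]);cv2.imwrite("pics/s2c.png",cv2.resize(a[100:250,290:490,::-1],None,fx=4,fy=4,interpolation=3))
print(get_obs()["position"],get_obs()["wrist_force"])
E
```

```text
[0.5938 0.1075 0.2293] [ 0.3209 -0.2159 -0.8613]
```

View pics/s2c.png

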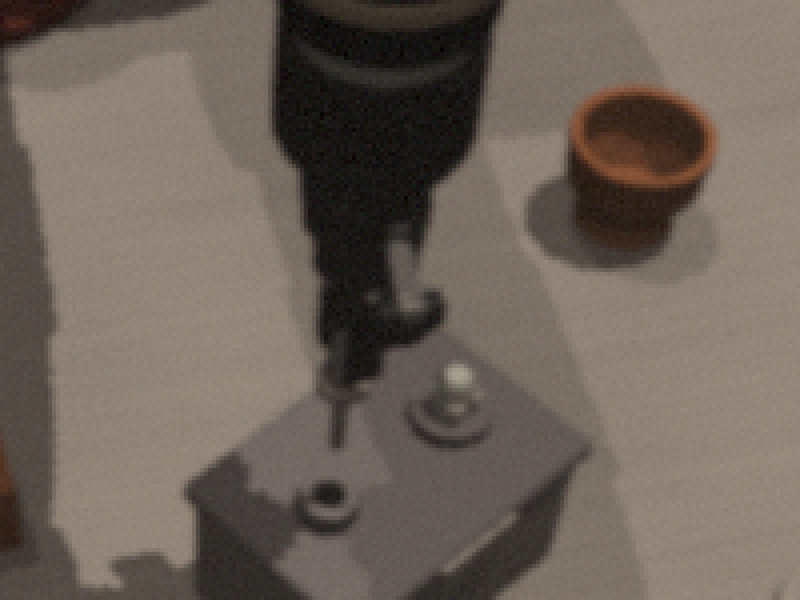

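The scene crop shows the stylus hanging upright with its tip at crop px (337,446), and the vent button sprung back out. Back to the holder.

Emit:
jog_arm(
  angular=[
    [0,0,0],
    [0,0,0],
    [0,0,0],
    [0,0,0],
    [0,0,0],
    [0,0,0],
    [0,0,0],
    [0,0,0],
  ],
  translation=[
    [-41.9,-26.6,0],
    [-41.9,-26.6,0],
    [-41.9,-26.6,0],
    [-41.9,-26.6,0],
    [0,0,30],
    [0,0,25],
    [0,0,0],
    [0,0,0],
  ],
  claw=[1,1,1,1,1,1,1,1],
)

```text
time: 9.62
position: [0.4866, -0.0599, 0.174]
ee_rot: [3.141, 0.0, 1.569]
wrist_force: [-0.2, 0.1, 0.2]
gripper_width: 0.0145
grasp_force: 58.7
```

```bash
python3 - <<'E'
from h import *
a=camera("scene")[:,:,::-1];b=camera("wrist")[:,:,::-1];w=camera_params("wrist")
o=get_obs();P=o["position"];print(P,o["ee_rot"])
T=P-[0,0,.083]
print("exp tip scene",proj(camera_params("scene"),[T,[.486,-.06,.05]]),"wrist",proj(w,[T,[.486,-.06,.05]]))
c1=cv2.resize(a[150:250,235:315],None,fx=5,fy=5,interpolation=3);c2=cv2.resize(b[200:300,275:355],None,fx=5,fy=5,interpolation=3)
cv2.imwrite("pics/c3.png",np.hstack([c1,c2]))
E
```

```text
[ 0.487  -0.06    0.1744] [3.1402 0.0007 1.5691]
exp tip scene [[275.6087 201.4832]
 [277.6421 213.862 ]] wrist [[312.9098 263.9745]
 [311.4472 241.084 ]]
```

View pics/c3.png

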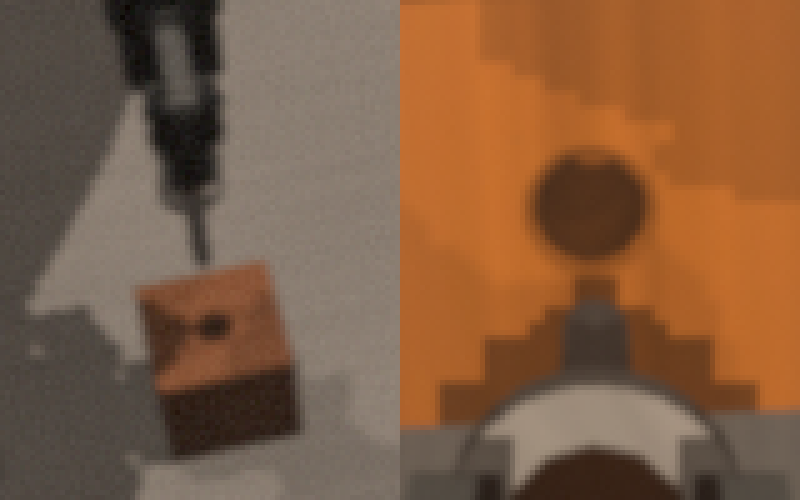

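The wrist crop shows the hole centre at px (312.8,241.2) and the tip at (314.2,263). Both sit +1.3 px from the prediction, so the tip is aligned with the hole. Inserting.

Emit:
jog_arm(
  angular=[
    [0,0,0],
    [0,0,0],
    [0,0,0],
    [0,0,0],
    [0,0,0],
    [0,0,0],
    [0,0,0],
    [0,0,0],
  ],
  translation=[
    [0,-0.3,20],
    [0,0,20],
    [0,0,15],
    [0,0,12],
    [0,0,10],
    [0,0,7],
    [0,0,3],
    [0,0,0],
  ],
  claw=[1,1,1,1,1,1,1,1],
)

```text
time: 10.72
position: [0.4863, -0.06, 0.0882]
ee_rot: [3.141, 0.001, 1.569]
wrist_force: [-8.1, 2.2, 16.2]
gripper_width: 0.0146
grasp_force: 60.6
```

Emit:
jog_arm(
  angular=[
    [0,0,0],
    [0,0,0],
    [0,0,0],
    [0,0,0],
    [0,0,0],
    [0,0,0],
    [0,0,0],
    [0,0,0],
  ],
  translation=[
    [0,0,-1],
    [0,0,0],
    [0,0,0],
    [0,0,0],
    [0,0,-25],
    [0,0,-35],
    [0,0,-40],
    [0,0,-30],
  ],
  claw=[0.3,0.3,0.3,0.3,0.3,0.3,0.3,0.3],
)

```text
time: 11.72
position: [0.4863, -0.06, 0.219]
ee_rot: [3.141, 0.001, 1.569]
wrist_force: [-0.1, 0.5, -0.6]
gripper_width: 0.0596
grasp_force: 0.0
```

```bash
python3 - <<'E'
from h import *
a=camera("scene")[:,:,::-1]
o=get_obs();print(o["position"],o["ee_rot"],o["wrist_force"])
b=cv2.imread("pics/scene0.png")
c1=cv2.resize(b[180:250,245:325],None,fx=5,fy=5,interpolation=3);c2=cv2.resize(a[180:250,245:325],None,fx=5,fy=5,interpolation=3)
cv2.imwrite("pics/c4.png",np.hstack([c1,c2]))
E
```

```text
[ 0.4875 -0.0604  0.2228] [3.1363 0.0022 1.5688] [0.8318 0.0298 4.3376]
```

View pics/c4.png

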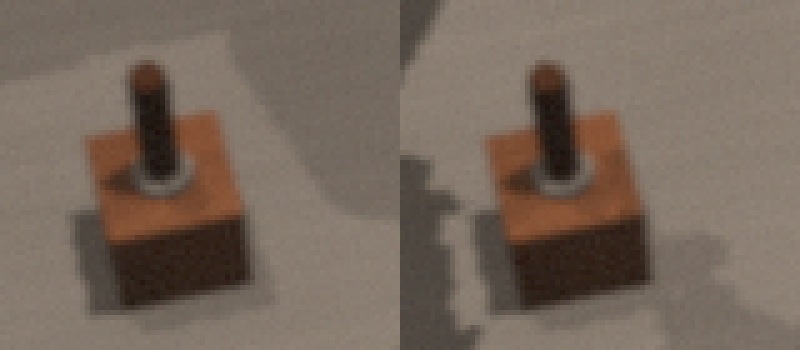

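The stylus is home: the after crop matches the before crop, with the collar on the holder's top. Now the cap.

Emit:
jog_arm(
  angular=[
    [0,0,0],
    [0,0,0],
    [0,0,0],
    [0,0,0],
    [0,0,-0.164],
    [0,0,-0.164],
    [0,0,-0.164],
    [0,0,-0.164],
    [0,0,-0.164],
    [0,0,0],
  ],
  translation=[
    [-45.6,21.2,0],
    [-45.6,21.2,0],
    [-45.6,21.2,0],
    [-45.6,21.2,0],
    [0,0,0],
    [0,0,0],
    [0,0,0],
    [0,0,0],
    [0,0,0],
    [0,0,0],
  ],
  claw=[0.2,0.2,0.2,0.2,0.2,0.2,0.2,0.2,0.2,0.2],
)

```text
time: 13.02
position: [0.5705, -0.2424, 0.2169]
ee_rot: [-3.141, -0.0, 2.388]
wrist_force: [-0.4, -0.2, -0.6]
gripper_width: 0.0682
grasp_force: 0.0
```

Emit:
jog_arm(
  angular=[
    [0,0,0],
  ],
  translation=[
    [0,0,0],
  ],
  claw=[0.2],
)

```text
time: 13.15
position: [0.5705, -0.2424, 0.2171]
ee_rot: [-3.141, -0.0, 2.385]
wrist_force: [-1.1, -0.3, 0.7]
gripper_width: 0.0682
grasp_force: 0.0
```

```bash
python3 - <<'E'
from h import *
o=get_obs();p=camera_params("wrist");a=camera("wrist")[:,:,::-1];cv2.imwrite("pics/w5.png",a)
print(o["position"],o["ee_rot"],o["gripper_width"])
e=proj(p,[[.572,-.243,.04]]);print("exp",e)
g=cv2.cvtColor(a,cv2.COLOR_BGR2HSV)
print(g[int(e[0,1]),int(e[0,0])])
for th in(130,150,170,190):
  for c,s in blobs((g[:,:,2]>th)&(g[:,:,1]<70),300):
    if np.hypot(*(c-e[0]))<60: print(th,c,s,onz(p,[c],.04))
E
```

```text
[ 0.5705 -0.2424  0.2171] [-3.1414 -0.0002  2.3852] 0.06823065426851795
exp [[314.5431 222.1834]]
[109  23 213]
190 [314.3739 220.9433] [ 290  197   50   49 1904] [[ 0.5712 -0.2424  0.04  ]]
```

Emit:
jog_arm(
  angular=[
    [0,0,0],
    [0,0,0],
    [0,0,0],
    [0,0,0],
    [0,0,0],
    [0,0,0],
    [0,0,0],
  ],
  translation=[
    [-0.7,0.4,40],
    [0,0,45],
    [0,0,40],
    [0,0,30],
    [0,0,20],
    [0,0,13],
    [0,0,0],
  ],
  claw=[0.2,0.2,0.2,0.2,0.2,0.2,0.2],
)

```text
time: 14.08
position: [0.5711, -0.2425, 0.0289]
ee_rot: [-3.141, -0.001, 2.388]
wrist_force: [-0.2, 0.0, 0.2]
gripper_width: 0.0686
grasp_force: 0.0
```

Emit:
jog_arm(
  angular=[
    [0,0,0],
    [0,0,0],
    [0,0,0],
    [0,0,0],
    [0,0,0],
    [0,0,0],
  ],
  translation=[
    [0,0,0],
    [0,0,0],
    [0,0,0],
    [0,0,0],
    [0,0,0],
    [0,0,0],
  ],
  claw=[0.4,0.5,0.7,1,1,1],
)

```text
time: 14.82
position: [0.5721, -0.2432, 0.0307]
ee_rot: [3.141, 0.002, 2.389]
wrist_force: [0.3, 1.0, 6.1]
gripper_width: 0.0384
grasp_force: 60.1
```

Emit:
jog_arm(
  angular=[
    [0,0,0],
    [0,0,0],
    [0,0,0],
    [0,0,0],
    [0,0,0],
    [0,0,0],
  ],
  translation=[
    [0,0,-20],
    [0,0,-40],
    [0,0,-45],
    [0,0,-45],
    [0,0,-40],
    [0,0,0],
  ],
  claw=[1,1,1,1,1,1],
)

```text
time: 15.58
position: [0.5728, -0.2436, 0.2248]
ee_rot: [3.141, 0.007, 2.389]
wrist_force: [0.4, 0.2, -0.4]
gripper_width: 0.0381
grasp_force: 60.1
```

Emit:
jog_arm(
  angular=[
    [0,0,0],
    [0,0,0],
    [0,0,0],
    [0,0,0],
    [0,0,0],
    [0,0,0],
    [0,0,0],
    [0,0,0],
    [0,0,0],
    [0,0,0],
  ],
  translation=[
    [38,36.9,0],
    [38,36.9,0],
    [38,36.9,0],
    [38,36.9,0],
    [38,36.9,0],
    [38,36.9,0],
    [38,36.9,0],
    [38,36.9,0],
    [0,0,0],
    [0,0,0],
  ],
  claw=[1,1,1,1,1,1,1,1,1,1],
)

```text
time: 16.82
position: [0.551, 0.1804, 0.219]
ee_rot: [-3.141, -0.0, 2.389]
wrist_force: [0.8, -0.7, -0.2]
gripper_width: 0.0384
grasp_force: 60.3
```

```bash
python3 - <<'E'
from h import *
o=get_obs();p=camera_params("wrist");a=camera("wrist")[:,:,::-1];cv2.imwrite("pics/w6.png",a)
P=o["position"];print(P,o["ee_rot"],o["gripper_width"])
e=proj(p,[[.552,.18,.129],P+[0,0,.0093],[.5926,.107,.111]]);print("exp stud, cap top, vent",e)
g=cv2.cvtColor(a,cv2.COLOR_BGR2HSV)
for th in(150,190):
  for c,s in blobs((g[:,:,2]>th)&(g[:,:,1]<70),100):
    if s[4]<20000: print(th,c,s,onz(p,[c],P[2]+.0093))
for c,s in blobs(g[:,:,2]<65,60):
    if np.hypot(*(c-e[2]))<60: print("vent",c,s,onz(p,[c],.111))
E
```

```text
[0.551  0.1804 0.219 ] [-3.1408 -0.0002  2.3893] 0.0384433727783354
exp stud, cap top, vent [[314.258  260.8797]
 [312.6565 365.5419]
 [274.3687 368.1538]]
150 [260.6441  13.9661] [244   0  32  33 118] [[0.4712 0.2379 0.2283]]
150 [256.3004 212.8818] [ 219  164   90   91 4111] [[0.5052 0.2021 0.2283]]
150 [304.4296 226.3873] [284 216  48  24 426] [[0.517  0.2092 0.2283]]
150 [319.1118 251.5066] [310 244  17  18 152] [[0.5251 0.2071 0.2283]]
150 [ 15.2649 320.4492] [   0  277   52  109 2371] [[0.4784 0.1247 0.2283]]
150 [328.5155 320.2416] [ 286  304   83   35 1585] [[0.5428 0.1945 0.2283]]
150 [ 46.45 359.7 ] [ 31 351  28  26 180] [[0.4931 0.1206 0.2283]]
150 [ 70.     389.6521] [  29  360   91   59 1121] [[0.5049 0.1171 0.2283]]
150 [313.4826 418.5201] [ 246  382  137   59 3628] [[0.5657 0.167  0.2283]]
150 [115.0486 434.8681] [106 424  18  23 144] [[0.5259 0.1138 0.2283]]
150 [162.7356 464.9004] [144 451  37  29 261] [[0.545  0.116  0.2283]]
190 [163.4496 155.9118] [140 127  52  53 238] [[0.4775 0.1951 0.2283]]
190 [145.6862 164.0798] [124 138  47  51 188] [[0.4756 0.19   0.2283]]
190 [186.8171 202.1012] [156 178  57  57 257] [[0.4901 0.1904 0.2283]]
190 [328.3731 320.3011] [ 288  306   80   31 1332] [[0.5428 0.1945 0.2283]]
```

```bash
python3 - <<'E'
import cv2,numpy as np
g=cv2.cvtColor(cv2.imread("pics/w6.png"),cv2.COLOR_BGR2GRAY)
g=cv2.blur(g,(3,3))
print("    "+" ".join(f"{x:3d}" for x in range(272,360,3)))
for y in range(205,320,3): print(y," ".join(f"{v:3d}" for v in g[y,272:360:3]))
E
```

```text
272 275 278 281 284 287 290 293 296 299 302 305 308 311 314 317 320 323 326 329 332 335 338 341 344 347 350 353 356 359
205 150 150 150 150 149 150 150 150 149 146 132 126 126 126 126 126 126 127 126 126 126 126 126 126 126 126 126 126 126 126
208 150 150 150 149 149 149 150 150 149 149 146 134 133 126 126 126 126 126 126 126 126 126 126 126 126 126 126 126 126 126
211 150 150 150 149 149 149 149 149 149 149 146 136 122 103  99 100 110 118 124 126 126 126 126 126 126 126 126 126 126 126
214 150 150 150 149 149 149 149 148 144 119  94  91  96  97  94  95  89  84  88 110 123 125 126 126 126 126 126 126 126 126
217 150 150 149 149 149 149 146 114  96 105 127 141 143 134 128 127 125 122 109  89  94 117 125 126 126 126 126 126 126 126
220 150 150 149 149 149 146 111  91 127 143 144 144 145 144 143 139 127 126 126 124 109  93 116 125 126 126 126 126 126 126
223 150 149 149 149 146 114 100 137 144 144 144 144 144 145 144 144 138 127 126 126 125 119  98 119 125 125 126 126 126 126
226 149 149 149 146 112 101 139 144 144 144 143 144 141 139 140 142 143 139 136 132 125 125 116 103 124 125 125 
[... 3155 characters left out ...]
 103 109 122 127 134 145 141 119 120 115 111 108 107 107 107 137 188 147 101  97
307 108 105  84  86  89  95  97 127 151 163 172 181 188 196 199 202 201 193 180 162 146 132 122 118 112 108 124 122 104  96
310  89  78  84  92 106 134 173 197 202 203 204 204 205 205 205 204 205 205 205 205 201 194 181 164 142 118 108 106 105 105
313  76  78  90 119 124 162 201 203 203 203 204 204 203 204 204 204 204 204 204 205 205 205 205 205 195 155 104 107 106 121
316  80  87 103 129 120 124 167 201 202 196 202 203 204 204 204 204 204 203 204 204 204 204 199 204 205 201 164 110 110 107
319  97 113 118 119 119 119 124 167 174 135 168 202 203 203 204 203 204 204 204 204 204 203 193 195 204 204 203 183 131 117
```

```bash
python3 - <<'E'
from h import *
p=camera_params("wrist");o=get_obs();print(o["position"])
pts=np.array([(294.5,217.5),(290.5,220.5),(287.5,223.8),(285.5,227),(282.8,232),(281.5,236),(323,213.5),(330,217),(335,220),(338.5,223),(341,226),(342.7,229),(344,232),(344.5,235),(303,213.8)])
q=onz(p,pts,.101);A=np.c_[2*q[:,:2],np.ones(len(q))];s=np.linalg.lstsq(A,(q[:,:2]**2).sum(1),rcond=None)[0]
print("seat circle",s[:2],"r",np.sqrt(s[2]+s[0]**2+s[1]**2))
print(proj(p,[[.552,.18,.105],[.552,.18,.129]]))
E
```

```text
[0.5512 0.1799 0.2191]
seat circle [0.5512 0.1795] r 0.019907163617846352
[[314.7362 246.4727]
 [314.7417 259.8791]]
```

```bash
python3 - <<'E'
from h import *
p=camera_params("wrist");o=get_obs();P=o["position"];y=o["ee_rot"][2];xt=np.array([np.cos(y),np.sin(y),0]);yt=np.array([np.sin(y),-np.cos(y),0])
g=cv2.blur(cv2.cvtColor(cv2.imread("pics/w6.png"),cv2.COLOR_BGR2GRAY),(3,3)).astype(float)
for z in(.0093,):
  pts=[]
  for x in range(294,342,3):
    col=g[295:325,x]; k=np.argmax(col>155); pts.append((x,295+k))
  q=onz(p,pts,P[2]+z)-P; u=q@xt; v=q@yt
  A=np.c_[2*u,2*v,np.ones(len(u))];s=np.linalg.lstsq(A,u*u+v*v,rcond=None)[0];print("fit tool x,y",s[:2],np.sqrt(s[2]+s[0]**2+s[1]**2))
  print("center u if r=.0198:",np.median(u-np.sqrt(.0198**2-v**2)), "v0:",pts[::4])
E
```

```text
fit tool x,y [0.0221 0.0012] 0.004495441852853176
center u if r=.0198: 0.0007886482635985244 v0: [(294, np.int64(308)), (306, np.int64(306)), (318, np.int64(305)), (330, np.int64(307))]
```

Emit:
jog_arm(
  angular=[
    [0,0,0],
    [0,0,0],
    [0,0,0],
    [0,0,0],
    [0,0,0],
    [0,0,0],
    [0,0,0],
  ],
  translation=[
    [-1.2,0,15],
    [0,0,20],
    [0,0,15],
    [0,0,7],
    [0,0,5],
    [0,0,4],
    [0,0,0],
  ],
  claw=[1,1,1,1,1,1,1],
)

```text
time: 17.75
position: [0.5522, 0.1799, 0.1533]
ee_rot: [3.142, 0.0, 2.389]
wrist_force: [0.6, 0.5, -1.2]
gripper_width: 0.0384
grasp_force: 60.3
```

Emit:
jog_arm(
  angular=[
    [0,0,0],
    [0,0,0],
    [0,0,0],
  ],
  translation=[
    [0,0,3],
    [0,0,2],
    [0,0,0],
  ],
  claw=[1,1,1],
)

```text
time: 18.12
position: [0.552, 0.1798, 0.1482]
ee_rot: [-3.141, -0.0, 2.389]
wrist_force: [-0.6, -0.5, -0.4]
gripper_width: 0.0386
grasp_force: 60.3
```

Emit:
jog_arm(
  angular=[
    [0,0,0],
    [0,0,0],
    [0,0,0],
  ],
  translation=[
    [0,0,2],
    [0,0,2],
    [0,0,0],
  ],
  claw=[1,1,1],
)

```text
time: 18.5
position: [0.5522, 0.1798, 0.1452]
ee_rot: [3.141, 0.001, 2.389]
wrist_force: [-3.0, -0.6, 7.2]
gripper_width: 0.0383
grasp_force: 61.0
```

Contact with the balls at the expected height. Pressing on.

Emit:
jog_arm(
  angular=[
    [0,0,0],
    [0,0,0],
    [0,0,0],
  ],
  translation=[
    [0,0,2],
    [0,0,2],
    [0,0,0],
  ],
  claw=[1,1,1],
)

```text
time: 18.88
position: [0.5515, 0.1797, 0.1389]
ee_rot: [-3.14, -0.001, 2.389]
wrist_force: [-0.4, 0.3, -8.8]
gripper_width: 0.0384
grasp_force: 61.0
```

Emit:
jog_arm(
  angular=[
    [0,0,0],
    [0,0,0],
    [0,0,0],
  ],
  translation=[
    [0,0,2],
    [0,0,2],
    [0,0,0],
  ],
  claw=[1,1,1],
)

```text
time: 19.25
position: [0.5524, 0.1798, 0.1365]
ee_rot: [3.141, 0.0, 2.389]
wrist_force: [-1.1, 0.4, -2.0]
gripper_width: 0.0385
grasp_force: 61.3
```

Emit:
jog_arm(
  angular=[
    [0,0,0],
    [0,0,0],
    [0,0,0],
    [0,0,0],
  ],
  translation=[
    [0,0,2],
    [0,0,2],
    [0,0,1],
    [0,0,0],
  ],
  claw=[1,1,1,1],
)

```text
time: 19.75
position: [0.5528, 0.1799, 0.1356]
ee_rot: [3.14, 0.003, 2.389]
wrist_force: [-12.9, -2.4, 27.2]
gripper_width: 0.0385
grasp_force: 64.5
```

Emit:
jog_arm(
  angular=[
    [0,0,0],
    [0,0,0],
    [0,0,0],
    [0,0,0],
  ],
  translation=[
    [0,0,0],
    [0,0,0],
    [0,0,0],
    [0,0,0],
  ],
  claw=[1,1,1,1],
)

```text
time: 20.25
position: [0.5528, 0.1799, 0.1355]
ee_rot: [3.14, 0.003, 2.389]
wrist_force: [-13.3, -2.2, 27.6]
gripper_width: 0.0384
grasp_force: 64.5
```

```bash
python3 - <<'E'
from h import *
a=camera("scene")[:,:,::-1];g=cv2.cvtColor(a,cv2.COLOR_BGR2HSV);g0=cv2.cvtColor(cv2.imread("pics/scene0.png"),cv2.COLOR_BGR2HSV)
for x in(g0,g):
  print([tuple(np.round(c+[100,180],1)) for c,s in blobs((x[180:360,100:310,2]>150)&(x[180:360,100:310,1]<50),100)])
  print([tuple(np.round(c+[230,100],1)) for c,s in blobs((x[100:250,230:480,0]<12)&(x[100:250,230:480,1]>120)&(x[100:250,230:480,2]>60),80)])
print(get_obs()["position"],get_obs()["wrist_force"])
E
```

```text
[(np.float64(211.1), np.float64(224.3)), (np.float64(190.3), np.float64(269.4)), (np.float64(141.9), np.float64(299.2)), (np.float64(281.5), np.float64(298.0)), (np.float64(228.5), np.float64(330.5))]
[(np.float64(288.2), np.float64(103.6)), (np.float64(449.7), np.float64(136.5)), (np.float64(277.5), np.float64(216.7))]
[(np.float64(152.8), np.float64(184.8)), (np.float64(210.9), np.float64(223.9)), (np.float64(278.1), np.float64(282.3)), (np.float64(141.5), np.float64(298.7)), (np.float64(281.5), np.float64(298.1)), (np.float64(221.0), np.float64(309.8)), (np.float64(228.5), np.float64(330.6))]
[(np.float64(452.6), np.float64(137.5)), (np.float64(278.1), np.float64(216.4))]
[0.5528 0.1799 0.1355] [-13.7667  -1.1266  28.3716]
```

The bystanders haven't moved. The cap is on its seat at the expected height and is being pushed with a steady 28 N. Handing in.

```bash
python3 -c "
from bench import *
print(job_done())"
```

```text
the job is handed in; nothing more can be done
None
```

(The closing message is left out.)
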